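# Weigh a carton on the bench scale

### The arm

A 6-joint arm with a two-finger parallel gripper is mounted at the origin on a cart in front of the work surface, level with it; the furniture and walls round the work are solid. World frame = base frame: x ahead of the robot, y to its left, z up, the work surface at z = 0. Lengths are in m, angles in rad, forces in N, time in s.
With the tool pointing down it reaches from about 0.35 to 0.975 m from the base axis. Payload 4.9 kg.
Tool frame: the origin (TCP) lies midway between the tips of the shut fingers; the grasp point (between the pads) lies 19 mm behind it; z points along the fingers, y is the line along which they close (so a half turn about z gives the same grasp; the last joint's range is limited). The gripper opens to 85 mm and grips with 20 to 120 N. Pads are 22 mm wide; open, the fingers measure 114 mm over their backs; the gripper's body (76 mm by 85 mm) begins 54 mm behind the grasp point. The pads swing forward as they close: fully open they stand 13 mm farther back than shut.
Start: joints at [1.013, 0.053, 1.613, -0, 1.476, -0.119], TCP at [0.266, 0.566, 0.231] pointing down, gripper open.
Joint ranges: [-3.01, 3.01], [-1.01, 2.22], [0.06, 2.58], [-1.02, 4.17], [0.09, 2.62], [-3.14, 3.14]. Speed limits (rad/s): [2.57, 2.57, 3.14, 3.14, 3.14, 3.14].

### API

Orientations are given as a unit quaternion [w, x, y, z].
In Python, from plant import state, grab_frame, camera_info, job_done, spot_in, masks_of, pinpoint gives the robot as it stands.
- The arm moves only by the shell command python3 -m handwheel 'ROWS' [OPENING]. ROWS is JSON, a list that holds one entry, the list of rows, each a list of 6 numbers: the shift along the world's x, y, z in m, then the turn, a rotation vector about the world's x, y, z in degrees. In form: [[[tx, ty, tz, ax, ay, az], ...]]. A call has 1 to 20 rows; each row shifts and turns the commanded pose from where the row before left it; what a row does not reach is not made up. A row lasts 1/12 s, in which the tool goes at most 41.7 mm and 7.16 degrees, less where a joint would pass 70% of its speed; a pose out of reach is approached as far as the arm can. A call is refused whole if a number of a shift passes 0.0417 or a number of a turn 7.16, either way. A call with a gripper value outside its range is refused whole. OPENING is the opening, from 0 (shut) to 1 (fully open), set as the call begins (- or left out, the last holds). The fingers move at their own pace and stop on an object; the grip force is fixed at half the most. Time passes only in rows, so rows that do not move let the fingers close. It gives the time, the measured TCP pose, the force, the opening and the grip force at its end, in the units of the state.
- state(): the state, without advancing time (a new reading comes with each control period).
- grab_frame(name): name is "side" or "top"; returns (picture, depth): 400x640x3 uint8, blue, green, red; 400x640 float32, m along the optical axis (not along the pixel's ray), 0 where there is no reading.
- camera_info(name): a dict with "fx", "fy", "cx", "cy" (pixels), "distortion" ([k1, k2, p1, p2, k3] as OpenCV has them; the pictures are not rectified), "T" (4x4, takes a point from camera to world coordinates). Camera axes: x right, y up, looking along -z (the intrinsics and any distortion apply to the point x, -y, -z); pixel columns grow to the right and rows downward; lengths in m; the calibration is good to about 2 mm. A picture is of the moment at which its call begins. camera_info takes no time and is no camera call.
- job_done(): hands the job in; it is judged then, once.
Trained networks look in the newest picture that a camera, given by its name, has taken for a name from the list of things; names that differ only in an ending like _2 or _b are one class to them, and where a whole thing is asked for, a point or a joint stands for the part that bears it (a point fixed in the world has none). Each returns a list of dicts, best first, with "conf" (0 to 1); they miss things now and then, are a little off and sometimes report something else, mostly with a low value. They report only what shows in the picture. A call takes as long as a camera call. They do not tell look-alikes from the thing itself.
- spot_in(camera, thing): "box" ([left, top, width, height] in pixels, round what is visible of it).
- masks_of(camera, thing): "region" (400x640 bool, what is visible of it) and "box" ([left, top, width, height] in pixels, round what is visible of it).
- pinpoint(camera, thing): "position" ([column, row] in pixels: a listed point, or the origin of a listed thing).
The state is a dict: "time": time; "joint_pos": joint angles; "joint_vel": joint speeds; "joint_efforts": joint torques, N m; "tool_pos": TCP position; "tool_rot": TCP orientation; "contact_force": force on the tool from outside, world axes, zero at the start; "ft_torque": the same for the moment, N m; "gripper_width": opening from 0.0 (shut) to 1.0 (fully open); "grasp_force": force on a finger pad.
Only numpy, scipy, OpenCV 4.12 (cv2) and the standard library are available. Lean on these libraries where they do the work, as an engineer would, in place of code of your own. Each camera call takes 0.05 s, during which the arm holds its last target. There are 200 camera calls.

### The job

Weigh the small white carton on the bench scale: first take the eye loupe off the pan and stand it upright, as it stood, on the worktop clear of the scale, and with the pan empty press the round zero key (far left of the three) until you feel it resist, holding it for about half a second. Set the carton flat on the middle of the pan, let go of it, and press the wide record key (far right) in the same way, gently; do not press the square middle key, record anything but the carton, or disturb the bottles and the jar standing behind. Finally lay the carton, same side up, on the middle of the open job book and let go.

Things in the scene. Friction and masses are not known exactly. Their poses are not given: they have to be found in the camera images.
- scale: Grey and white bench scale, fixed, 200 (x) x 170 (y) x 50 mm high. Origin under its centre at worktop height; x points from the keypad end (towards the robot) to the pan end, z up. Keypad panel top 34 mm above the worktop. The worktop straight behind it (away from the robot) is clear over its width for about 80 mm.
- pan: Square-cornered steel weighing pan of the scale, 120 (x) x 130 (y) mm, fixed. Origin at the centre of its top face, 50 mm above the worktop; same axes as the scale.
- zero_key: Round zero key, 22 mm across, at the left end of the keypad row (seen from the robot). Origin at the centre of its top face, 39 mm above the worktop (5 mm above the panel), pressed straight down. Membrane key with hardly any travel: 4 N per mm, it registers above 4 N (about 1 mm) held for 0.2 s and stops hard at 2.5 mm (10 N); more than 25 N damages it. Springs back.
- unit_key: Small square key, 16 mm, in the middle of the row, 52 mm from either neighbour; same height and feel. Must not be pressed.
- record_key: Wide oblong record key, 18 (x) x 34 (y) mm, at the right end of the keypad row. Origin at the centre of its top face, 39 mm above the worktop; same feel and limits as the zero key.
- loupe_center (a point): Black eye loupe, a round hollow body 32 mm high, 39 mm in diameter over its lower part and narrowing to about 27 mm at the top, 50 g, standing on its wide end; loose, on the pan at the start. Point at its centre, 16 mm above its foot; z is its upright axis.
- carton_center (a point): Small closed white carton, 55 (x) x 85 (y) x 30 mm (z), about 0.1 to 0.2 kg, loose, lying flat on the worktop. Point at its centre, 15 mm above its underside; grasp it across its 55 mm width (along its x).
- job_book: Open job book with a red hard cover, fixed, 196 (x) x 163 (y) mm, 11 mm thick, lying on the worktop left or right of the scale (the carton starts on the other side). Origin at the centre of its underside.
- flux_bottle: Bystander: squeeze bottle with a pointed nozzle, 42 mm across, 113 mm high, standing loose behind. Origin under its foot.
- white_jar: Bystander: white jar with a screw cap, 49 mm across, 104 mm high, standing loose behind. Origin under its foot.
- dropper: Bystander: slim needle bottle, 29 mm across, 93 mm high, standing loose behind. Origin under its foot.
There are look-alikes about, which are no part of the job. What is shaped like the part that bears loupe_center but orange is not meant.

How it is judged:
By the outcome, as a careful person would: the job done as asked, in the order asked, and still so for the second after the job is handed in, with the robot touching nothing.
It also fails if it takes over 72 s, if anything falls off the work surface, if the arm or the gripper's body presses on something with over 40 N, if the wrist force passes 120 N, or if a joint passes its speed limit or range.

## Working session

There is one attempt and no reset: what is moved stays moved. The work goes in short steps, Python scripts to look and compute and a shell command to move; the robot and the scene stay as the last step left them, time stands still between calls to the robot, and variables do not carry over. Pictures are saved under pics/ and viewed, at most 10 in all, crops included, and the job is handed in when it is done.

```bash
mkdir -p pics; cat > h.py <<'E'
import numpy as np, cv2
from plant import *
def ray(cam,px):
    c=camera_info(cam);K=np.array([[c['fx'],0,c['cx']],[0,c['fy'],c['cy']],[0,0,1]])
    u=cv2.undistortPoints(np.array([[px]],float),K,np.array(c['distortion']))[0,0]
    T=np.array(c['T']);return T[:3,3],T[:3,:3]@np.array([u[0],-u[1],-1.])
def at_z(cam,px,z):
    o,d=ray(cam,px);return o+d*(z-o[2])/d[2]
def cloud(cam,depth,mask=None):
    c=camera_info(cam);K=np.array([[c['fx'],0,c['cx']],[0,c['fy'],c['cy']],[0,0,1]])
    m=depth>0
    if mask is not None:m&=mask
    v,u=np.nonzero(m);p=cv2.undistortPoints(np.stack([u,v],1)[:,None].astype(float),K,np.array(c['distortion']))[:,0]
    d=depth[v,u][:,None];P=np.hstack([p[:,:1]*d,-p[:,1:]*d,-d]);T=np.array(c['T'])
    return P@T[:3,:3].T+T[:3,3]
E
python3 - <<'E'
from h import *
for c in('top','side'):
    im,d=grab_frame(c);cv2.imwrite(f'pics/{c}0.png',im);np.save(f'{c}0.npy',d)
    print(c,np.array(camera_info(c)['T'])[:3,3].round(3))
Z=dict(pan=.05,zero_key=.039,unit_key=.039,record_key=.039,loupe_center=.066,carton_center=.015,job_book=0,scale=0,flux_bottle=0,white_jar=0,dropper=0)
for n,z in Z.items():
  for c in('top','side'):
    for r in pinpoint(c,n)[:3]: print(n,c,round(r['conf'],2),np.round(r['position']),at_z(c,r['position'],z).round(4)[:2])
print(state())
E
```

```text
top [0.34  0.091 1.534]
side [ 0.367 -0.911  0.665]
pan top 0.83 [313. 201.] [0.5654 0.0694]
pan top 0.29 [310. 215.] [0.5227 0.0767]
pan side 0.89 [322. 212.] [0.5639 0.085 ]
zero_key top 0.42 [289. 240.] [0.4525 0.1384]
zero_key side 0.4 [275. 210.] [0.4536 0.1338]
unit_key top 0.52 [306. 244.] [0.4407 0.0889]
unit_key side 0.35 [276. 217.] [0.451 0.098]
record_key top 0.48 [320. 246.] [0.4331 0.0494]
record_key top 0.46 [302. 244.] [0.4388 0.1002]
record_key side 0.58 [274. 228.] [0.4418 0.0498]
loupe_center top 0.72 [304. 208.] [0.5422 0.095 ]
loupe_center top 0.51 [260. 205.] [0.5501 0.2221]
loupe_center side 0.67 [316. 203.] [0.552  0.1022]
loupe_center side 0.66 [310. 190.] [0.5477 0.172 ]
loupe_center side 0.52 [323. 214.] [0.5595 0.0512]
carton_center top 0.95 [409. 209.] [ 0.5488 -0.2218]
carton_center side 0.59 [344. 311.] [ 0.5469 -0.2271]
job_book top 0.64 [207. 233.] [0.4737 0.3861]
job_book side 0.79 [274. 178.] [0.4745 0.3806]
scale top 0.91 [309. 216.] [0.5285 0.0814]
scale side 0.89 [306. 232.] [0.5238 0.0802]
flux_bottle top 0.47 [249. 162.] [0.693  0.2656]
flux_bo
[... 317 characters left out ...]
298969e+00,  5.27060584e-02,  1.61288672e+00,  5.24853738e-06,
        1.47600435e+00, -1.19029217e-01]), 'joint_vel': array([-2.33327378e-04, -7.27669707e-04, -2.17847851e-05, -9.85698973e-04,
        2.11360268e-03,  7.81875810e-04]), 'joint_efforts': array([-7.58933420e-04, -3.93700540e+01, -3.70450902e+01, -2.25674121e-04,
        7.20063163e-04,  1.93727232e-06]), 'tool_pos': array([0.26552792, 0.56577578, 0.23130776]), 'tool_rot': array([-3.20649199e-06,  2.17633271e-01,  9.76030614e-01, -1.24139303e-06]), 'contact_force': array([-0.52785732, -0.37556406,  1.03026035]), 'ft_torque': array([-0.03662804,  0.04921827,  0.02581708]), 'grasp_force': 0.0, 'gripper_width': 1.0010510033451323}
```

```bash
python3 - <<'E'
import cv2
a=cv2.imread('pics/top0.png')[140:280,170:440];cv2.imwrite('pics/topc.png',cv2.resize(a,None,fx=2.9,fy=2.9,interpolation=cv2.INTER_CUBIC))
a=cv2.imread('pics/side0.png')[130:350,230:450];cv2.imwrite('pics/sidec.png',cv2.resize(a,None,fx=2.7,fy=2.7,interpolation=cv2.INTER_CUBIC))
E
```

```text
(no output)
```

View pics/topc.png

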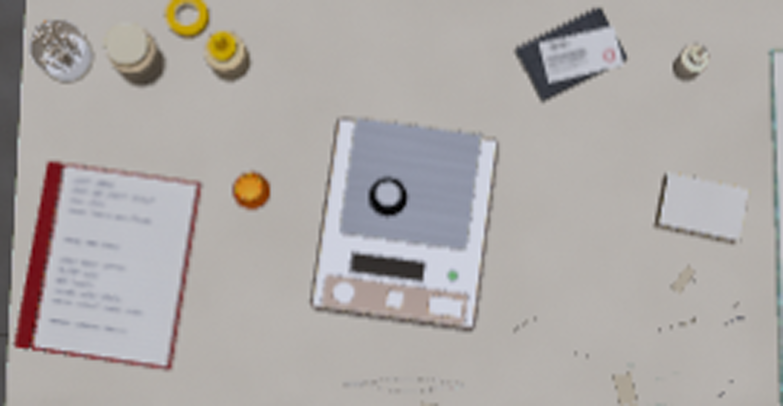

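View pics/sidec.png

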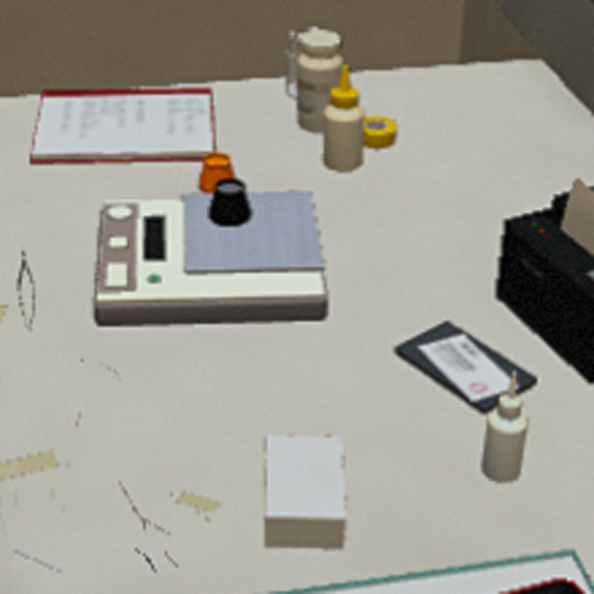

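Candidates for the loupe: black at top (304,208) on the pan, and orange at (257,205) on the worktop. The black one on the pan is meant, and the enlarged crop confirms it. The book is at the left, the carton at the right (409,209), and the keys are at about (289,241), (306,243) and (323,246).

```bash
python3 - <<'E'
from h import *
Z=dict(pan=.05,scale=.034,carton_center=.03,job_book=.011,loupe_center=.066,zero_key=.039,record_key=.039)
for c in('top','side'):
  for n,z in Z.items():
    if c=='side' and n in('scale',):continue
    for r in masks_of(c,n)[:2]:
      m=r['region'];d=np.load(f'{c}0.npy')
      P=cloud(c,d,m)
      if n=='loupe_center': P=P[P[:,2]>.056]; 
      elif n=='carton_center': P=P[P[:,2]>.022]
      if len(P)<5: continue
      zz=np.percentile(P[:,2],[5,50,95]).round(3)
      q=np.array([at_z(c,p,z)[:2] for p in np.argwhere(m)[:,::-1].astype(float)])
      R=cv2.minAreaRect((q*1000).astype(np.float32))
      print(c,n,round(r['conf'],2),m.sum(),'px cen',np.argwhere(m)[:,::-1].mean(0).round(1),'meanz',q.mean(0).round(4),'rect',np.round(R[0],1),np.round(R[1],1),round(R[2],1),'cloud z',zz,P[:,:2].mean(0).round(4))
E
```

```text
top pan 0.9 1565 px cen [311.8 203.4] meanz [0.5584 0.0731] rect [558.4  75.2] [129.  119.2] 82.3 cloud z [0.043 0.049 0.054] [0.5586 0.073 ]Traceback (most recent call last):
  File "<stdin>", line 13, in <module>
  File "h.py", line 8, in at_z
    o,d=ray(cam,px);return o+d*(z-o[2])/d[2]
        ~~~^^^^^^^^
  File "h.py", line 4, in ray
    c=camera_info(cam);K=np.array([[c['fx'],0,c['cx']],[0,c['fy'],c['cy']],[0,0,1]])
ValueError: time passes only in moves, steps and waits
```

```bash
python3 - <<'E'
from h import *
# white key blobs inside the panel, both cameras
for c,(x0,x1,y0,y1) in dict(top=(278,335,233,256),side=(264,284,200,242)).items():
    im=cv2.imread(f'pics/{c}0.png')[y0:y1,x0:x1]; f=6
    b=cv2.resize(im,None,fx=f,fy=f,interpolation=cv2.INTER_CUBIC)
    s=b.max(2).astype(int)-b.min(2); w=((b.min(2)>190)).astype(np.uint8)
    n,l,st,ce=cv2.connectedComponentsWithStats(w)
    for i in range(1,n):
        if st[i,4]>300:
            p=(ce[i]+.5)/f-.5+[x0,y0]; print(c,p.round(1),st[i,:].tolist(),at_z(c,p,.039)[:2].round(4))
E
```

```text
top [282.2 236.4] [0, 0, 82, 72, 1412] [0.4615 0.1589]
top [326.5 237.8] [229, 0, 113, 115, 4804] [0.4585 0.0293]
top [288.1 240.4] [43, 27, 41, 41, 1273] [0.4499 0.1416]
top [305.7 242.8] [152, 46, 33, 33, 816] [0.4432 0.0899]
top [323.3 245.3] [241, 58, 69, 41, 2092] [0.4364 0.0387]
side [279.6 226.2] [14, 23, 106, 221, 3978] [0.4564 0.0573]
side [273.9 208. ] [40, 40, 45, 22, 730] [0.4518 0.1429]
side [273.3 219. ] [42, 109, 34, 17, 504] [0.4449 0.0914]
side [272.8 231.1] [35, 167, 41, 45, 1682] [0.4383 0.039 ]
```

```bash
cat >> h.py <<'E'
import functools
_ci=camera_info
camera_info=functools.lru_cache(None)(_ci)
E
python3 - <<'E'
from h import *
Z=dict(pan=.05,carton_center=.03,job_book=.011,loupe_center=.066)
for c in('top','side'):
  for n,z in Z.items():
    for r in masks_of(c,n)[:2]:
      m=r['region'];d=np.load(f'{c}0.npy')
      P=cloud(c,d,m)
      if n=='carton_center': P=P[P[:,2]>.022]
      if len(P)<5: continue
      zz=np.percentile(P[:,2],[5,50,95]).round(3)
      q=np.array([at_z(c,p,z)[:2] for p in np.argwhere(m)[:,::-1].astype(float)])
      R=cv2.minAreaRect((q*1000).astype(np.float32)); R2=cv2.minAreaRect((P[:,:2]*1000).astype(np.float32))
      print(c,n,round(r['conf'],2),m.sum(),'px',np.argwhere(m)[:,::-1].mean(0).round(0),'meanz',q.mean(0).round(4),'rect',np.round(R[0],1),np.round(R[1],1),round(R[2],1),'cloud',zz,P[:,:2].mean(0).round(4),np.round(R2[0],1),np.round(R2[1],1),round(R2[2],1))
print(state()['time'])
E
```

```text
top pan 0.9 1565 px [312. 203.] meanz [0.5584 0.0731] rect [558.4  75.2] [129.  119.2] 82.3 cloud [0.043 0.049 0.054] [0.5586 0.073 ] [558.4  75.4] [128.9 119.6] 82.6
top carton_center 0.64 550 px [411. 211.] meanz [ 0.54   -0.2236] rect [ 539.7 -223.8] [89.9 57.5] 77.1 cloud [0.024 0.03  0.035] [ 0.5412 -0.2263] [ 541.4 -226.4] [84.5 53.3] 79.3
top job_book 0.95 3550 px [206. 231.] meanz [0.4775 0.3868] rect [477.6 387.3] [167.1 197.7] 81.5 cloud [0.001 0.009 0.015] [0.4777 0.3873] [478.8 390.1] [170.  199.2] 81.5
top loupe_center 0.19 316 px [215. 158.] meanz [0.6872 0.358 ] rect [687.8 358.8] [71.3 45.7] 45.6 cloud [0.011 0.097 0.106] [0.6841 0.3557] [697.2 372.2] [79.3 44. ] 53.7
side pan 0.74 1413 px [323. 217.] meanz [0.5615 0.0623] rect [562.4  70. ] [141.1 124.2] 81.7 cloud [0.036 0.051 0.053] [0.5618 0.0633] [573.9 117.6] [223.7 133.9] 81.8
side pan 0.32 506 px [347. 158.] meanz [0.6959 0.3793] rect [697.1 376.8] [261.7  48. ] 75.7 cloud [0.011 0.069 0.105] [0.6868 0.3441] [693.6 324. ] [ 46.4 114.8] 3.6
side carton_center 0.91 1176 px [342. 312.] meanz [ 0.5393 -0.243 ] rect [ 540.1 -241.3] [112.3  54.9] 76.2 cloud [0.026 0.03  0.032] [ 0.5422 -0.2324] [ 543.6 -228.2] [87.  54.4] 76.8
side job_book 0.73 1672 px [275. 176.] meanz [0.4788 0.3709] rect [482.  376.1] [175.6 191.4] 82.3 cloud [0.005 0.011 0.014] [0.479  0.3717] [478.  363.8] [201.8 197.9] 78.8
side loupe_center 0.55 232 px [315. 205.] meanz [0.5467 0.0931] rect [546.6  96.3] [86.1 36. ] 79.2 cloud [0.053 0.068 0.082] [0.546  0.0893] [547.5  93. ] [33.1 34.7] 34.6
1.7
```

```bash
python3 -m handwheel '[[[0.0198,-0.0336,-0.0057,0,0,-5.18],[0.0198,-0.0336,-0.0057,0,0,-5.18],[0.0198,-0.0336,-0.0057,0,0,-5.18],[0.0198,-0.0336,-0.0057,0,0,-5.18],[0.0198,-0.0336,-0.0057,0,0,-5.18],[0.0198,-0.0336,-0.0057,0,0,-5.18],[0.0198,-0.0336,-0.0057,0,0,-5.18],[0.0198,-0.0336,-0.0057,0,0,-5.18],[0.0198,-0.0336,-0.0057,0,0,-5.18],[0.0198,-0.0336,-0.0057,0,0,-5.18],[0.0198,-0.0336,-0.0057,0,0,-5.18],[0.0198,-0.0336,-0.0057,0,0,-5.18],[0.0198,-0.0336,-0.0057,0,0,-5.18],[0.0198,-0.0336,-0.0057,0,0,-5.18],[0,0,0,0,0,0],[0,0,0,0,0,0]]]' 1
python3 - <<'E'
from h import *
im=cv2.imread('pics/top0.png')[195:222,290:318]; b=cv2.resize(im,None,fx=6,fy=6,interpolation=cv2.INTER_CUBIC)
n,l,s,c=cv2.connectedComponentsWithStats((b.max(2)<90).astype(np.uint8))
i=1+s[1:,4].argmax();bb=s[i];print(bb)
for p in (c[i],bb[:2]+bb[2:4]/2): p=(p+.5)/6-.5+[290,195];print(p.round(1),at_z('top',p,.05).round(4),at_z('top',p,.07).round(4))
E
```

```text
time: 3.03
tool_pos: [0.5432, 0.0936, 0.1511]
tool_rot: [-0.0, 0.754, 0.657, -0.0]
contact_force: [-0.7, 0.1, -0.3]
gripper_width: 1.002
grasp_force: 0.0
[  44   39   78   78 2599]
[303.3 208.4] [0.543  0.0979 0.05  ] [0.5403 0.0978 0.07  ]
[303.4 207.6] [0.5456 0.0977 0.05  ] [0.5428 0.0976 0.07  ]
```

```bash
python3 -m handwheel '[[[0,0.0035,-0.03,0,0,0],[0,0,-0.03,0,0,0],[0,0,-0.024,0,0,0],[0,0,-0.01,0,0,0],[0,0,-0.005,0,0,0],[0,0,0,0,0,0]]]' 1; python3 -m handwheel '[[[0,0,0,0,0,0],[0,0,0,0,0,0],[0,0,0,0,0,0],[0,0,0,0,0,0],[0,0,0,0,0,0],[0,0,0,0,0,0]]]' 0
```

```text
time: 3.53
tool_pos: [0.5421, 0.0996, 0.052]
tool_rot: [-0.0, 0.752, 0.659, -0.0]
contact_force: [-0.2, -0.3, -0.5]
gripper_width: 0.996
grasp_force: 0.0
time: 4.03
tool_pos: [0.5442, 0.0989, 0.0546]
tool_rot: [0.001, 0.753, 0.658, 0.001]
contact_force: [-1.0, 0.2, 5.6]
gripper_width: 0.403
grasp_force: 59.2
```

```bash
python3 -m handwheel '[[[0,0,0.005,0,0,0],[0,0,0.015,0,0,0],[0,0,0.02,0,0,0],[0,0,0.02,0,0,0],[0,0,0,0,0,0]]]' 0; python3 - <<'E'
from h import *
im,d=grab_frame('side');cv2.imwrite('pics/s1.png',cv2.resize(im[140:260,250:400],None,fx=4,fy=4,interpolation=cv2.INTER_CUBIC))
E
```

```text
time: 4.45
tool_pos: [0.5457, 0.099, 0.1176]
tool_rot: [0.003, 0.753, 0.658, 0.003]
contact_force: [1.3, 0.5, 1.4]
gripper_width: 0.399
grasp_force: 59.8
```

View pics/s1.png

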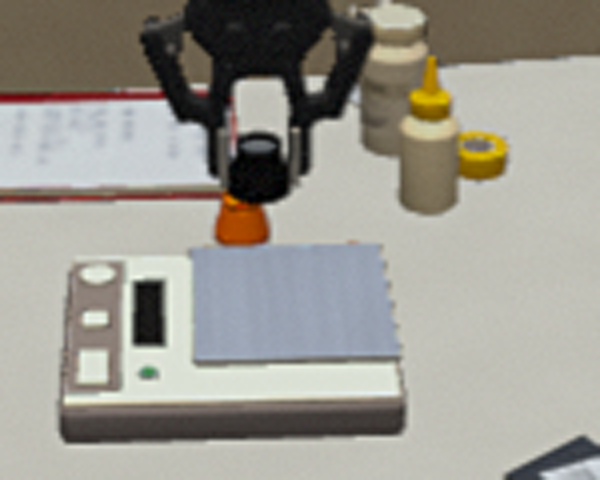

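```bash
python3 -m handwheel '[[[0,-0.04,0,0,0,0],[0,-0.04,0,0,0,0],[0,-0.04,0,0,0,0],[0,-0.04,0,0,0,0],[0,-0.039,0,0,0,0],[0,0,-0.03,0,0,0],[0,0,-0.03,0,0,0],[0,0,-0.02,0,0,0],[0,0,-0.01,0,0,0],[0,0,0,0,0,0],[0,0,0,0,0,0]]]' 0
```

```text
time: 5.42
tool_pos: [0.5423, -0.0998, 0.0219]
tool_rot: [-0.001, 0.753, 0.658, -0.0]
contact_force: [0.4, -0.4, 0.1]
gripper_width: 0.4
grasp_force: 59.8
```

```bash
python3 -m handwheel '[[[0,0,-0.01,0,0,0],[0,0,-0.005,0,0,0],[0,0,0,0,0,0],[0,0,0,0,0,0]]]' 0;python3 -m handwheel '[[[0,0,-0.002,0,0,0],[0,0,0,0,0,0],[0,0,0,0,0,0]]]' 0
```

```text
time: 5.75
tool_pos: [0.5429, -0.1, 0.0077]
tool_rot: [0.0, 0.753, 0.658, 0.0]
contact_force: [0.4, -0.4, -0.5]
gripper_width: 0.403
grasp_force: 59.8
time: 6.0
tool_pos: [0.5429, -0.1002, 0.0057]
tool_rot: [0.0, 0.753, 0.658, 0.0]
contact_force: [0.5, -0.6, 0.5]
gripper_width: 0.403
grasp_force: 59.8
```

```bash
python3 -m handwheel '[[[0,0,-0.0015,0,0,0],[0,0,0,0,0,0],[0,0,0,0,0,0]]]' 0
```

```text
time: 6.25
tool_pos: [0.5432, -0.1003, 0.0047]
tool_rot: [0.0, 0.753, 0.658, 0.0]
contact_force: [-0.9, 0.8, 3.7]
gripper_width: 0.399
grasp_force: 60.4
```

```bash
python3 -m handwheel '[[[0,0,0,0,0,0],[0,0,0,0,0,0],[0,0,0,0,0,0],[0,0,0,0,0,0],[0,0,0.02,0,0,0],[0,0,0.03,0,0,0],[0,0,0.036,0,0,0],[0,0,0,0,0,0]]]' 1
python3 -m handwheel '[[[-0.0183,0.0403,0,0,0,0],[-0.0183,0.0403,0,0,0,0],[-0.0183,0.0403,0,0,0,0],[-0.0183,0.0403,0,0,0,0],[-0.0183,0.0403,-0.01,0,0,0],[0,0.0403,-0.01,0,0,0],[0,0,0,0,0,0],[0,0,0,0,0,0]]]' 0; python3 - <<'E'
from h import *
im,d=grab_frame('side');cv2.imwrite('pics/s2.png',cv2.resize(im[150:350,230:400],None,fx=3,fy=3,interpolation=cv2.INTER_CUBIC))
E
```

```text
time: 6.92
tool_pos: [0.5475, -0.1016, 0.0977]
tool_rot: [0.006, 0.753, 0.658, 0.003]
contact_force: [1.1, 0.4, 1.2]
gripper_width: 1.002
grasp_force: 0.0
time: 7.58
tool_pos: [0.4559, 0.1307, 0.07]
tool_rot: [-0.0, 0.751, 0.66, -0.001]
contact_force: [-0.2, -0.2, 0.2]
gripper_width: -0.001
grasp_force: 0.0
```

View pics/s2.png

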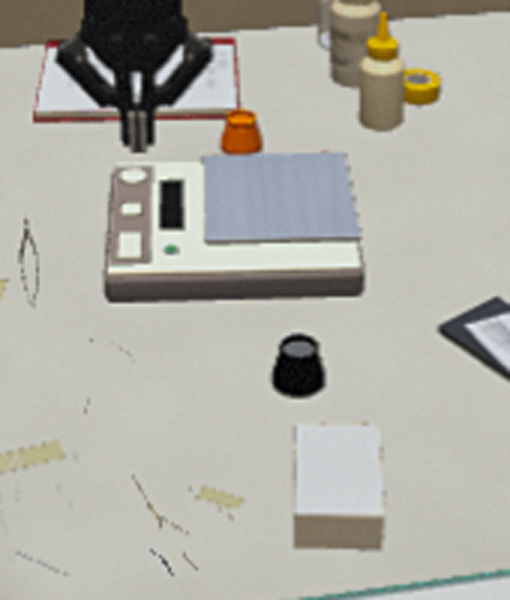

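The loupe stands upright on the worktop between the scale and the carton (crop 299,365), the pan is empty, and the shut fingers are over the zero key.

```bash
python3 -m handwheel '[[[-0.004,0.008,-0.01,0,0,0],[0,0,-0.01,0,0,0],[0,0,-0.006,0,0,0],[0,0,0,0,0,0],[0,0,0,0,0,0],[0,0,0,0,0,0]]]' 0
```

```text
time: 8.13
tool_pos: [0.4532, 0.1364, 0.0447]
tool_rot: [-0.0, 0.753, 0.658, -0.0]
contact_force: [0.6, -0.5, 0.3]
gripper_width: -0.0
grasp_force: 0.0
```

```bash
python3 -m handwheel '[[[-0.002,0.005,0,0,0,0],[0,0,-0.003,0,0,0],[0,0,-0.002,0,0,0],[0,0,0,0,0,0],[0,0,0,0,0,0]]]' 0;  python3 -m handwheel '[[[0,0,-0.001,0,0,0],[0,0,-0.001,0,0,0],[0,0,0,0,0,0],[0,0,0,0,0,0]]]' 0
```

```text
time: 8.55
tool_pos: [0.4508, 0.142, 0.0397]
tool_rot: [-0.0, 0.753, 0.658, -0.0]
contact_force: [0.3, 0.8, -1.2]
gripper_width: -0.001
grasp_force: 0.0
time: 8.88
tool_pos: [0.4512, 0.142, 0.0382]
tool_rot: [0.0, 0.753, 0.658, 0.0]
contact_force: [-1.6, 0.5, 2.9]
gripper_width: 0.002
grasp_force: 1.6
```

```bash
python3 -m handwheel '[[[0,0,-0.0013,0,0,0],[0,0,0,0,0,0],[0,0,0,0,0,0],[0,0,0,0,0,0]]]' 0;  python3 -m handwheel '[[[0,0,0,0,0,0],[0,0,0,0,0,0],[0,0,0,0,0,0]]]' 0
```

```text
time: 9.22
tool_pos: [0.4513, 0.142, 0.0373]
tool_rot: [0.0, 0.753, 0.658, 0.0]
contact_force: [-2.6, 0.1, 6.6]
gripper_width: -0.004
grasp_force: 3.4
time: 9.47
tool_pos: [0.4512, 0.142, 0.0372]
tool_rot: [0.0, 0.753, 0.658, 0.0]
contact_force: [-3.7, 0.2, 7.4]
gripper_width: 0.006
grasp_force: 3.4
```

```bash
python3 -m handwheel '[[[0,0,0.01,0,0,0],[0,0,0.03,0,0,0],[0,0,0.035,0,0,0],[0.009,-0.037,0,0,0,-0.5],[0.009,-0.037,0,0,0,-0.5],[0.009,-0.037,0,0,0,-0.5],[0.009,-0.037,0,0,0,-0.5],[0.009,-0.037,0,0,0,-0.5],[0.009,-0.037,0,0,0,-0.5],[0.009,-0.037,0,0,0,-0.5],[0.009,-0.037,0,0,0,0],[0.009,-0.037,0,0,0,0],[0.009,-0.037,0,0,0,0],[0,0,0,0,0,0],[0,0,0,0,0,0]]]' 1; python3 - <<'E'
from h import *
im,d=grab_frame('side')
for r in masks_of('side','carton_center')[:1]:
    P=cloud('side',d,r['region']);P=P[(P[:,2]>.024)&(P[:,2]<.036)];R=cv2.minAreaRect((P[:,:2]*1000).astype(np.float32));print(R,P.mean(0))
E
```

```text
time: 10.72
tool_pos: [0.5411, -0.23, 0.1116]
tool_rot: [0.0, 0.773, 0.634, 0.0]
contact_force: [0.2, 0.5, -0.3]
gripper_width: 1.0
grasp_force: 0.0
((543.85009765625, -227.2371368408203), (88.9998779296875, 54.260040283203125), 77.05349731445312) [ 0.54275754 -0.23168595  0.02994956]
```

```bash
python3 -m handwheel '[[[0.001,0.003,-0.035,0,0,-0.7],[0,0,-0.035,0,0,0],[0,0,-0.025,0,0,0],[0,0,-0.0125,0,0,0],[0,0,0,0,0,0],[0,0,0,0,0,0]]]' 1; python3 -m handwheel '[[[0,0,0,0,0,0],[0,0,0,0,0,0],[0,0,0,0,0,0],[0,0,0,0,0,0],[0,0,0,0,0,0],[0,0,0,0,0,0]]]' 0;  python3 -m handwheel '[[[0,0,0.01,0,0,0],[0,0,0.02,0,0,0],[0,0,0.035,0,0,0],[0,0,0.035,0,0,0],[0,0,0,0,0,0],[0,0,0,0,0,0]]]' 0
```

```text
time: 11.32
tool_pos: [0.542, -0.2242, 0.0042]
tool_rot: [-0.0, 0.776, 0.631, -0.0]
contact_force: [0.0, 0.2, 0.5]
gripper_width: 0.999
grasp_force: 0.0
time: 11.82
tool_pos: [0.5439, -0.2261, 0.0067]
tool_rot: [0.002, 0.776, 0.63, 0.001]
contact_force: [-0.3, 0.0, 6.3]
gripper_width: 0.629
grasp_force: 66.0
time: 12.32
tool_pos: [0.5439, -0.2262, 0.108]
tool_rot: [0.003, 0.776, 0.63, 0.001]
contact_force: [0.6, -0.2, -1.2]
gripper_width: 0.628
grasp_force: 65.3
```

```bash
python3 -m handwheel '[[[0.0019,0.0378,0,0,0,0.6],[0.0019,0.0378,0,0,0,0.6],[0.0019,0.0378,0,0,0,0.6],[0.0019,0.0378,0,0,0,0.6],[0.0019,0.0378,0,0,0,0.6],[0.0019,0.0378,0,0,0,0.6],[0.0019,0.0378,0,0,0,0.6],[0.0019,0.0378,0,0,0,0.6],[0,0,-0.02,0,0,0],[0,0,-0.02,0,0,0],[0,0,0,0,0,0],[0,0,0,0,0,0],[0,0,0,0,0,0]]]' 0
```

```text
time: 13.4
tool_pos: [0.5569, 0.077, 0.0639]
tool_rot: [-0.0, 0.75, 0.662, -0.0]
contact_force: [0.9, 0.4, -0.9]
gripper_width: 0.63
grasp_force: 65.1
```

```bash
python3 - <<'E'
from h import *
im,d=grab_frame('side')
for r in masks_of('side','carton_center')[:1]:
    P=cloud('side',d,r['region']);print(np.percentile(P,[2,50,98],axis=0).round(3))
cv2.imwrite('pics/s3.png',cv2.resize(im[120:270,240:400],None,fx=4,fy=4,interpolation=cv2.INTER_CUBIC))
E
```

```text
[[0.528 0.03  0.059]
 [0.556 0.05  0.087]
 [0.584 0.115 0.09 ]]
```

View pics/s3.png

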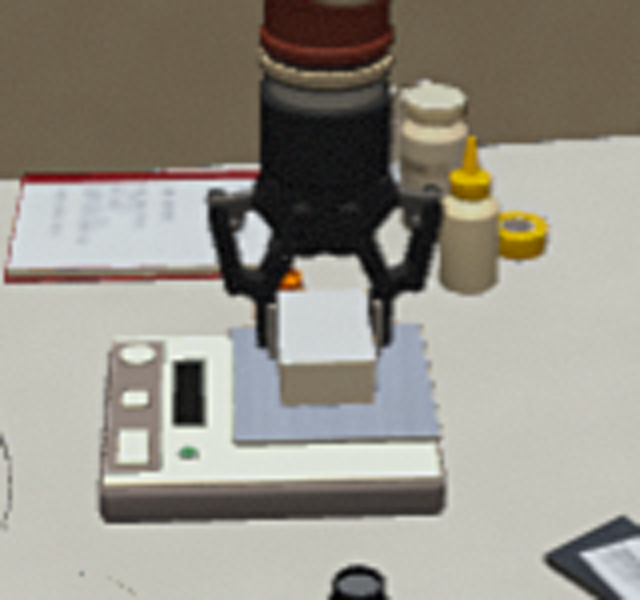

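The carton is level over the middle of the pan (crop 325,350), with the fingers clear of the bottles. I'm lowering it now.

```bash
python3 -m handwheel '[[[0.0015,0,-0.004,0,0,0],[0,0,-0.002,0,0,0],[0,0,0,0,0,0],[0,0,0,0,0,0]]]' 0; python3 -m handwheel '[[[0,0,-0.0015,0,0,0],[0,0,0,0,0,0],[0,0,0,0,0,0]]]' 0
```

```text
time: 13.83
tool_pos: [0.5587, 0.0772, 0.058]
tool_rot: [-0.0, 0.749, 0.662, -0.0]
contact_force: [0.1, -0.1, -1.5]
gripper_width: 0.629
grasp_force: 65.1
time: 14.08
tool_pos: [0.559, 0.0773, 0.0568]
tool_rot: [0.0, 0.749, 0.662, 0.0]
contact_force: [-0.1, -0.2, 0.9]
gripper_width: 0.634
grasp_force: 65.3
```

```bash
python3 -m handwheel '[[[0,0,0,0,0,0],[0,0,0,0,0,0],[0,0,0,0,0,0],[0,0,0,0,0,0],[0,0,0.02,0,0,0],[0,0,0.035,0,0,0],[0,0,0.015,0,0,0],[0,0,0,0,0,0]]]' 1; python3 -m handwheel '[[[-0.0305,-0.0095,0,0,0,0],[-0.0305,-0.0095,0,0,0,0],[-0.0305,-0.0095,0,0,0,0],[-0.0305,-0.0095,0,0,0,0],[0,0,0,0,0,0],[0,0,0,0,0,0],[0,0,0,0,0,0]]]' 0;python3 - <<'E'
from h import *
im,d=grab_frame('side')
for r in masks_of('side','carton_center')[:1]:
    P=cloud('side',d,r['region']);P=P[P[:,2]>.074];R=cv2.minAreaRect((P[:,:2]*1000).astype(np.float32));print(R,np.percentile(P,[2,50,98],axis=0).round(3))
cv2.imwrite('pics/s4.png',cv2.resize(im[140:350,240:400],None,fx=2.8,fy=2.8,interpolation=cv2.INTER_CUBIC))
E
```

```text
time: 14.75
tool_pos: [0.5619, 0.0774, 0.1319]
tool_rot: [0.003, 0.749, 0.662, 0.003]
contact_force: [1.0, 0.7, -0.0]
gripper_width: 1.004
grasp_force: 0.0
time: 15.33
tool_pos: [0.4369, 0.0393, 0.1264]
tool_rot: [0.0, 0.749, 0.662, 0.0]
contact_force: [0.9, 0.4, 0.6]
gripper_width: 0.009
grasp_force: 0.0
((559.2678833007812, 74.21922302246094), (89.14932250976562, 54.746551513671875), 83.9215087890625) [[0.531 0.032 0.075]
 [0.56  0.067 0.081]
 [0.586 0.113 0.083]]
```

View pics/s4.png

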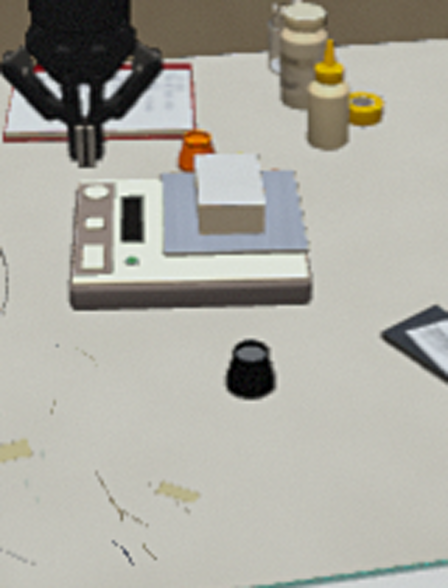

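The carton lies flat in the middle of the pan (crop 230,195), and the shut fingers are over the record key side.

```bash
python3 -m handwheel '[[[0,0,-0.03,0,0,0],[0,0,-0.03,0,0,0],[0,0,-0.016,0,0,0],[0,0,-0.007,0,0,0],[0,0,0,0,0,0],[0,0,0,0,0,0]]]' 0; python3 -m handwheel '[[[0,0,-0.003,0,0,0],[0,0,0,0,0,0],[0,0,-0.001,0,0,0],[0,0,0,0,0,0],[0,0,0,0,0,0]]]' 0
```

```text
time: 15.93
tool_pos: [0.4376, 0.0394, 0.044]
tool_rot: [0.0, 0.749, 0.662, 0.0]
contact_force: [0.9, -0.1, 0.2]
gripper_width: 0.003
grasp_force: 0.0
time: 16.35
tool_pos: [0.437, 0.0393, 0.04]
tool_rot: [0.0, 0.749, 0.662, 0.0]
contact_force: [0.2, -0.1, -0.2]
gripper_width: -0.003
grasp_force: 0.0
```

```bash
python3 -m handwheel '[[[0,0,-0.001,0,0,0],[0,0,-0.001,0,0,0],[0,0,-0.0013,0,0,0],[0,0,0,0,0,0],[0,0,0,0,0,0]]]' 0;  python3 -m handwheel '[[[0,0,0,0,0,0],[0,0,0,0,0,0],[0,0,0,0,0,0],[0,0,0,0,0,0]]]' 0
```

```text
time: 16.77
tool_pos: [0.4371, 0.0393, 0.0372]
tool_rot: [0.0, 0.749, 0.662, 0.0]
contact_force: [-2.7, -0.3, 8.2]
gripper_width: 0.0
grasp_force: 3.6
time: 17.1
tool_pos: [0.4371, 0.0393, 0.0372]
tool_rot: [0.0, 0.749, 0.662, 0.0]
contact_force: [-2.3, 0.4, 7.4]
gripper_width: 0.003
grasp_force: 3.5
```

```bash
python3 -m handwheel '[[[0,0,0.01,0,0,0],[0,0,0.04,0,0,0],[0,0,0.04,0,0,0],[0.0305,0.0092,0,0,0,0],[0.0305,0.0092,0,0,0,0],[0.0305,0.0092,0,0,0,0],[0.0305,0.0092,0,0,0,0],[0,0,0,0,0,0],[0,0,0,0,0,0],[0,0,0,0,0,0]]]' 1
```

```text
time: 17.93
tool_pos: [0.5581, 0.0761, 0.1259]
tool_rot: [-0.0, 0.749, 0.662, -0.001]
contact_force: [-0.2, 0.2, -0.6]
gripper_width: 0.997
grasp_force: 0.0
```

Down to TCP z 0.055, grip, lift.

```bash
python3 -m handwheel '[[[0.001,0,-0.03,0,0,0],[0,0,-0.025,0,0,0],[0,0,-0.011,0,0,0],[0,0,-0.005,0,0,0],[0,0,0,0,0,0],[0,0,0,0,0,0]]]' 1; python3 -m handwheel '[[[0,0,0,0,0,0],[0,0,0,0,0,0],[0,0,0,0,0,0],[0,0,0,0,0,0],[0,0,0,0,0,0],[0,0,0,0,0,0]]]' 0;  python3 -m handwheel '[[[0,0,0.01,0,0,0],[0,0,0.02,0,0,0],[0,0,0.03,0,0,0],[0,0,0.03,0,0,0],[0,0,0,0,0,0],[0,0,0,0,0,0]]]' 0
```

```text
time: 18.43
tool_pos: [0.5601, 0.076, 0.0563]
tool_rot: [0.0, 0.749, 0.662, 0.001]
contact_force: [0.6, -0.3, 0.2]
gripper_width: 1.002
grasp_force: 0.0
time: 18.93
tool_pos: [0.5611, 0.0762, 0.0571]
tool_rot: [0.001, 0.749, 0.662, 0.001]
contact_force: [-0.0, -0.8, 5.5]
gripper_width: 0.627
grasp_force: 66.4
time: 19.43
tool_pos: [0.5612, 0.0762, 0.1481]
tool_rot: [0.002, 0.749, 0.662, 0.002]
contact_force: [0.3, 1.2, -1.8]
gripper_width: 0.633
grasp_force: 65.8
```

```bash
python3 -m handwheel '[[[-0.0104,0.0389,0,0,0,0],[-0.0104,0.0389,0,0,0,0],[-0.0104,0.0389,0,0,0,0],[-0.0104,0.0389,0,0,0,0],[-0.0104,0.0389,0,0,0,0],[-0.0104,0.0389,0,0,0,0],[-0.0104,0.0389,0,0,0,0],[-0.0104,0.0389,0,0,0,0],[0,0,-0.035,0,0,0],[0,0,-0.035,0,0,0],[0,0,-0.03,0,0,0],[0,0,-0.015,0,0,0],[0,0,0,0,0,0],[0,0,0,0,0,0],[0,0,0,0,0,0]]]' 0
```

```text
time: 20.68
tool_pos: [0.4769, 0.3875, 0.0309]
tool_rot: [0.0, 0.749, 0.662, 0.0]
contact_force: [0.2, -0.9, -1.0]
gripper_width: 0.63
grasp_force: 65.6
```

```bash
python3 -m handwheel '[[[0,0,-0.008,0,0,0],[0,0,-0.003,0,0,0],[0,0,0,0,0,0],[0,0,0,0,0,0]]]' 0; python3 -m handwheel '[[[0,0,-0.0015,0,0,0],[0,0,0,0,0,0],[0,0,0,0,0,0]]]' 0
```

```text
time: 21.02
tool_pos: [0.4766, 0.3873, 0.0195]
tool_rot: [0.0, 0.749, 0.662, 0.0]
contact_force: [1.6, 0.0, -1.3]
gripper_width: 0.628
grasp_force: 65.6
time: 21.27
tool_pos: [0.4766, 0.3874, 0.0178]
tool_rot: [0.0, 0.749, 0.662, 0.0]
contact_force: [0.2, 0.6, -1.4]
gripper_width: 0.629
grasp_force: 65.7
```

```bash
python3 -m handwheel '[[[0,0,-0.0015,0,0,0],[0,0,0,0,0,0],[0,0,0,0,0,0]]]' 0
```

```text
time: 21.52
tool_pos: [0.4768, 0.3876, 0.0173]
tool_rot: [0.0, 0.749, 0.662, 0.0]
contact_force: [-3.4, -1.8, 5.5]
gripper_width: 0.63
grasp_force: 66.5
```

Contact, so I release and rise.

```bash
python3 -m handwheel '[[[0,0,0,0,0,0],[0,0,0,0,0,0],[0,0,0,0,0,0],[0,0,0,0,0,0],[0,0,0.02,0,0,0],[0,0,0.035,0,0,0],[0,0,0.04,0,0,0],[0,0,0.04,0,0,0],[-0.02,-0.04,0.03,0,0,0],[-0.02,-0.04,0,0,0,0],[0,-0.04,0,0,0,0],[0,-0.04,0,0,0,0],[0,0,0,0,0,0],[0,0,0,0,0,0],[0,0,0,0,0,0]]]' 1
python3 - <<'E'
from h import *
im,d=grab_frame('side')
for r in masks_of('side','carton_center')[:1]:
    P=cloud('side',d,r['region']);P=P[P[:,2]>.035];print(cv2.minAreaRect((P[:,:2]*1000).astype(np.float32)),np.percentile(P,[2,50,98],axis=0).round(3))
cv2.imwrite('pics/s5.png',cv2.resize(im[120:330,220:430],None,fx=2.8,fy=2.8,interpolation=cv2.INTER_CUBIC))
E
```

```text
time: 22.77
tool_pos: [0.4426, 0.2392, 0.1746]
tool_rot: [-0.0, 0.75, 0.662, 0.0]
contact_force: [-0.2, 0.8, 0.4]
gripper_width: 1.0
grasp_force: 0.0
((478.3282775878906, 385.0689697265625), (94.34886932373047, 50.38092041015625), 83.33531188964844) [[0.453 0.342 0.036]
 [0.478 0.379 0.041]
 [0.504 0.427 0.043]]
```

View pics/s5.png

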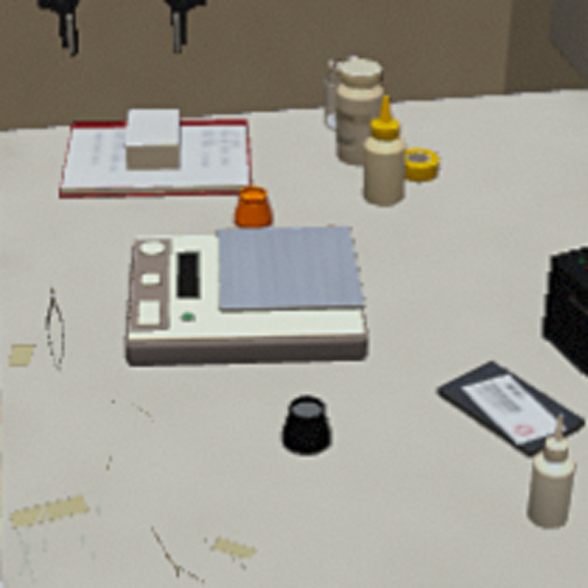

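The carton lies in the middle of the book (crop 153,140), the loupe is upright (307,425), the bottles are in place, and the robot is clear.

```bash
python3 -c "
from plant import job_done;print(job_done())"
```

```text
the job is handed in; nothing more can be done
None
```

The job is handed in at about 23 s, verdict not shown: the loupe stands upright on the worktop, the zero and record keys were each pressed at about 7 N for half a second, and the carton lies on the middle of the job book.

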